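# Slide carrier from the granite slab to the warming block

## Task

Two thin aluminium slide carriers lie in the shallow channels of the black granite slab, where their sides cannot be gripped. Slide the longer one out over the slab's edge that faces the robot until a few centimetres stick out, take it by the part that sticks out, lift it and lay it flat across the middle of the small warming block, pointing front to back so that it sticks out about equally at the front and at the rear. Leave the shorter carrier where it is.

Things in the scene. Friction and masses are not known exactly. Their poses are not given: they have to be found in the camera images.
- carrier_mid (a point): Longer slide carrier: bare aluminium strip 180 mm long (x axis), 40 wide (y), 3 thick (z up), 60 g, two engraved slide outlines on top; lies in one of the slab's channels. Point: its centre, half-way up. Pressed from above with 5 to 15 N it can be dragged: fingertips grip it better than the slab. Where it overhangs, it can be held by its long sides, fingertips a few mm below it.
- short_carrier_mid (a point): The shorter slide carrier, a bystander in the slab's other channel: the same strip but 110 mm long with one outline. The point is its centre, axes as for the longer one.
- slab_edge (a point): Fixed black granite slab, 260 mm front to back (x), 280 wide (y). Two channels, 46 wide, 2.5 deep, open at the front, run along x at y = +70 and -70 mm; their floor is 45 mm over the worktop. Point: middle of the edge facing the robot, at the height of the channel floor; x from this edge into the slab, y left, z up. A bottle 42 mm high stands between the channels, 230 mm behind the edge.
- warmer_top (a point): Fixed warming block: white housing, flat dark metal top, 100 mm front to back (x), 140 wide (y), 60 high. Point: centre of its top face; x points from front to back, away from the robot, z up. The longer carrier laid centred along x sticks out 40 mm at either end.

How it is judged:
By the outcome, as a careful person would: the job done as asked, in the order asked, and still so for the second after the job is handed in, with the robot touching nothing.
It also fails if it takes over 58 s, if anything falls off the work surface, if the arm or the gripper's body presses on something with over 40 N, if the wrist force passes 120 N, or if a joint passes its speed limit or range.

## Robot

A 6-joint arm with a two-finger parallel gripper is mounted at the origin on the work surface. World frame = base frame: x ahead of the robot, y to its left, z up, the work surface at z = 0. Lengths are in mm, angles in rad, forces in N, time in s.
With the tool pointing down it reaches from about 375 to 975 mm from the base axis. Payload 3.8 kg.
Tool frame: the origin (TCP) lies at the centre of the arm's flange, where the gripper is bolted on; the fingertips stand 166 mm ahead of it and the grasp point (between the pads) lies 147 mm ahead of it (robot.tip_extent is the x of the fingertips in the tool frame, in mm); x points along the fingers, y is the direction in which the jaws open and shut, and the axes are right-handed (so a half turn about x gives the same grasp; the last joint's range is limited). The gripper opens to 88 mm and grips with 3 to 60 N. Pads are 18 mm wide; open, the fingers measure 123 mm over their backs; the gripper's body (75 mm by 187 mm) begins 45 mm behind the grasp point.
Start: joints at [1.068, 0.264, 1.604, -0, 1.274, -0.037], TCP at [303.166, 603.084, 404.706] pointing down, gripper open.
Joint ranges: [-2.63, 2.63], [-0.94, 2.18], [0.31, 2.57], [-1.31, 4.45], [0, 2.66], [-2.55, 2.55]. Speed limits (rad/s): [2.57, 2.57, 3.14, 3.14, 3.14, 3.14].

## Interface

Orientations are given as a unit quaternion [x, y, z, w].
In Python, from rig import robot gives the robot as it stands.
- The arm moves only by the tool drive_tool, never from a script. Its argument "targets" is one flat list of numbers, 5 for each row, row after row: the shift along the tool's x, y, z in mm, then the turn about the tool's x in degrees, then the opening, from 0 (shut) to 1 (fully open). A call has exactly 5 rows; each row is the pose to reach, as a shift and turn from the pose commanded when the call began, along the tool's axes at that moment; what a row does not reach only later rows make up. A row lasts 1/12 s, in which the tool goes at most 41.7 mm and 7.16 degrees, less where a joint would pass 70% of its speed; a pose out of reach is approached as far as the arm can. A call with a gripper value outside its range is refused whole. The fingers move at their own pace and stop on an object; "grip_force" is the grip in N (left out, the last holds). Time passes only in rows, so rows that repeat a pose let the fingers close, or fill a call up. It gives the time, the measured TCP pose, the force and the opening at its end, in the units of the state.
- robot.get_state(): the state, without advancing time (a new reading comes with each control period).
- robot.get_image(name): name is "scene" or "top" or "wrist"; returns the picture (480x640x3 uint8, blue, green, red); there is no depth.
- robot.camera_info(name): a dict with "fov_y" (degrees; the focal length in pixels is half the picture's height over the tangent of half this angle, whatever the lens; pixels are square), "cx", "cy" (the principal point, pixels), "camera_from_world" (4x4, takes a point from world to camera coordinates). Camera axes: x right, y down, z forward; pixel columns grow to the right and rows downward; lengths in mm; the calibration is good to about 2 mm. A picture is of the moment at which its call begins: read the wrist's pose just before it. camera_info takes no time and is no camera call; for the wrist camera it gives the pose at the moment of the call.
- robot.job_done(): hands the job in, once; it reports no verdict.
The state is a dict: "clock": time; "joint_pos": joint angles; "joint_vel": joint speeds; "joint_efforts": joint torques, N m; "tcp_pos": TCP position; "eef_rot": TCP orientation; "wrist_force": force on the tool from outside, world axes, zero at the start; "torque": the same for the moment, N m; "opening": finger opening in mm.
Only numpy, scipy, OpenCV 4.12 (cv2) and the standard library are available. Lean on these libraries where they do the work, as an engineer would, in place of code of your own. Each camera call takes 0.05 s, during which the arm holds its last target. There are 200 camera calls.

## Working session

There is one attempt and no reset: what is moved stays moved. The work goes in short steps, Python scripts to look and compute and a tool call to move; the robot and the scene stay as the last step left them, time stands still between calls to the robot, and variables do not carry over. Pictures are saved under pics/ and viewed, about 8 in all and at most 12, crops included, and the job is handed in when it is done.

Besides the shell and the picture viewer there is one more tool, called after "Request:" by a JSON object that holds its "fn" and its "kwargs", one argument or row to a line. drive_tool: Moves the arm, as the interface text tells. Its arguments: {"type":"object","properties":{"targets":{"type":"array","items":{"type":"number"}},"grip_force":{"type":"number"}},"required":["targets"]}

```bash
mkdir -p pics; ls
python3 - <<'E'
from rig import robot
import cv2
s=robot.get_state(); print(s)
for n in("scene","top"):
    cv2.imwrite(f"pics/{n}1.png",robot.get_image(n)); i=robot.camera_info(n); print(n,i)
E
```

```text
pics
{'clock': 0.0, 'joint_pos': array([ 1.06808385e+00,  2.64752834e-01,  1.60533856e+00,  1.91200987e-05,
        1.27370391e+00, -3.68932215e-02]), 'joint_vel': array([ 0.00156287, -0.00250236, -0.00039248,  0.0010287 , -0.00045697,
       -0.0007882 ]), 'joint_efforts': array([-2.50116973e-03, -5.02110457e+01, -3.56878066e+01,  7.26315938e-02,
        2.98591016e-02, -2.23868587e-04]), 'tcp_pos': array([303.0141512 , 602.79279149, 403.40695418]), 'eef_rot': array([ 0.16245998,  0.68822707, -0.1639577 ,  0.68779948]), 'wrist_force': array([-0.26988901,  0.34069743, -0.26380272]), 'torque': array([ 0.01830841,  0.02235826, -0.01419462]), 'opening': 88.27619362462994}
scene {'fov_y': 48.45122626067154, 'cx': 325.1984921112677, 'cy': 229.14604238184774, 'camera_from_world': array([[-5.47269030e-01,  8.36822285e-01, -1.50023886e-02,
         2.86427864e+02],
       [ 5.28190156e-01,  3.31412708e-01, -7.81780517e-01,
        -2.14671604e+02],
       [-6.49239376e-01, -4.35768379e-01, -6.23373204e-01,
         1.44609609e+03],
       [ 0.00000000e+00,  0.00000000e+00,  0.00000000e+00,
         1.00000000e+00]])}
top {'fov_y': 55.54581738774308, 'cx': 315.5599909250689, 'cy': 232.37353559998, 'camera_from_world': array([[ 1.75862951e-03, -9.98877463e-01,  4.73362469e-02,
        -3.35950944e+01],
       [-9.93423684e-01, -7.16430693e-03, -1.14271851e-01,
         5.60115205e+02],
       [ 1.14482708e-01, -4.68239869e-02, -9.92321129e-01,
         7.80955382e+02],
       [ 0.00000000e+00,  0.00000000e+00,  0.00000000e+00,
         1.00000000e+00]])}
```

View pics/top1.png

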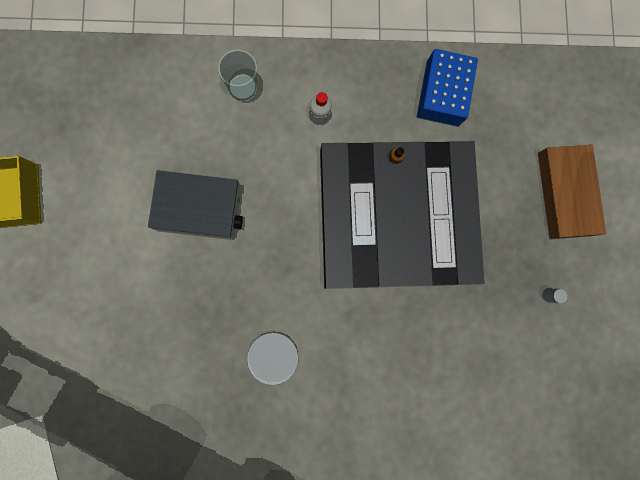

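View pics/scene1.png

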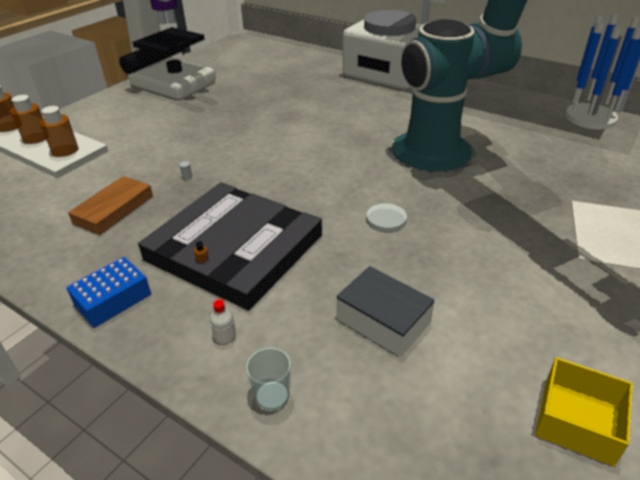

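The top view shows the long carrier at about (441,217) in the right channel and the short one at (363,214). The slab's front edge is near row 286, and the warmer's dark top spans about (150–240, 171–238). The scene view agrees with this.

```bash
cat > h.py <<'E'
import numpy as np, cv2
from rig import robot
def cam(n,T=None):
    i=robot.camera_info(n); f=240/np.tan(np.radians(i['fov_y']/2)); return f,i['cx'],i['cy'],np.array(i['camera_from_world'])
def back(n,px,z):
    f,cx,cy,M=cam(n); R,t=M[:3,:3],M[:3,3]; o=-R.T@t; out=[]
    for u,v in np.atleast_2d(px):
        d=R.T@np.array([(u-cx)/f,(v-cy)/f,1]); out.append(o+d*(z-o[2])/d[2])
    return np.array(out)
def proj(n,P):
    f,cx,cy,M=cam(n); q=np.atleast_2d(P)@M[:3,:3].T+M[:3,3]; return q[:,:2]/q[:,2:]*f+[cx,cy]
E
python3 - <<'E'
from h import *
np.set_printoptions(precision=1,suppress=True)
im=cv2.imread("pics/top1.png"); g=im.min(2)
def rect(mask,z,seed,name):
    n,l=cv2.connectedComponents(mask.astype(np.uint8)); k=l[seed[1],seed[0]]
    c,_=cv2.findContours((l==k).astype(np.uint8),0,2); c=max(c,key=cv2.contourArea)
    W=back("top",c[:,0,:].astype(float),z)[:,:2].astype(np.float32)
    r=cv2.minAreaRect(W); print(name,r,k,cv2.boundingRect(c)); return r
rect(g>130,48,(441,175),"long"); rect(g>130,48,(363,188),"short")
rect((np.abs(im.astype(int)-im[200,190]).max(2)<14),60,(190,200),"warmer")
print(im[200,190],im[200,400],im[280,340],im[280,365],im[295,400])
cv2.imwrite("pics/c1.png",cv2.resize(im[130:300,310:490],None,fx=3.5,fy=3.5,interpolation=cv2.INTER_CUBIC))
print("slabcorners z47.5",back("top",[(325,287.5),(484,283.5),(475,141),(321,143)],47.5))
print("warmer corners",back("top",[(157,171),(239,180),(230,238),(149,228)],60))
E
```

```text
long ((631.3651733398438, -252.4713134765625), (73.49949645996094, 24.810380935668945), 2.008049249649048) 61 (432, 173, 16, 41)
short ((592.7670288085938, -113.29503631591797), (109.46194458007812, 39.41596603393555), 1.9558273553848267) 63 (351, 183, 24, 62)
warmer ((604.3126831054688, 175.69149780273438), (151.760009765625, 103.20402526855469), 83.77039337158203) 68 (148, 170, 96, 69)
[66 63 59] [66 65 63] [83 83 82] [47 46 47] [101 114 113]
slabcorners z47.5 [[ 462.6  -46.9   47.5]
 [ 470.  -327.7   47.5]
 [ 728.7 -321.6   47.5]
 [ 720.2  -39.9   47.5]]
warmer corners [[661.7 244.1  60. ]
 [647.7 103.3  60. ]
 [546.4 116.5  60. ]
 [562.6 253.4  60. ]]
```

View pics/c1.png

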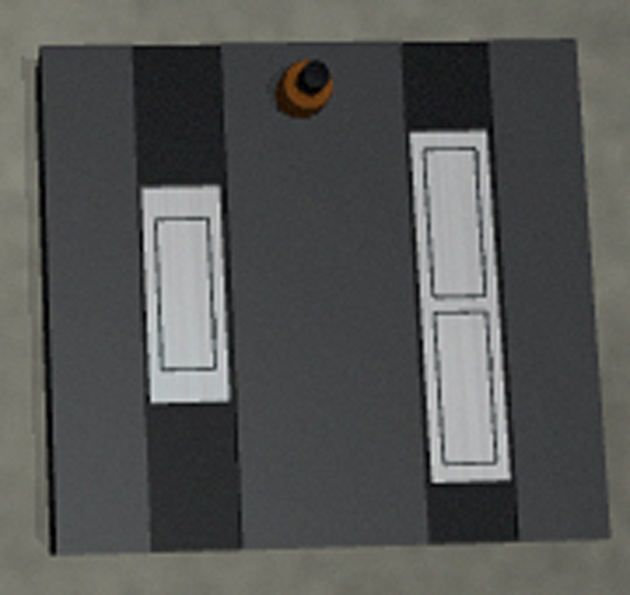

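The crop shows the long carrier's corners at about (427,167), (449,167), (456,267) and (433,268) in full-picture pixels. It sits about 30 mm behind the slab's front edge.

```bash
cat >> h.py <<'E'
from scipy.spatial.transform import Rotation as Ro
def go(p,yaw,s=None):
    """tool-axis shift (mm) and turn (deg) from measured TCP pose to world p with tool y along +-(yaw+90)"""
    s=s or robot.get_state(); R=Ro.from_quat(s['eef_rot']).as_matrix()
    sh=R.T@(np.array(p)-s['tcp_pos']); y=R[:,1]; a=np.degrees(np.arctan2(y[1],y[0]))
    d=(yaw+90-a+90)%180-90   # world yaw turn; tool x is down -> opposite sign
    print("tcp",s['tcp_pos'].round(1),"xaxis",R[:,0].round(3),"y-ang",round(a,2),"| shift",sh.round(1),"turn",round(-d,2),"(alt",round(-d+180*np.sign(d),1),") F",s['wrist_force'].round(1),"open",round(s['opening'],1),"t",round(s['clock'],2))
E
python3 - <<'E'
from h import *
np.set_printoptions(precision=1,suppress=True)
im=cv2.imread("pics/top1.png"); g=im.min(2)
m=cv2.morphologyEx((g>115).astype(np.uint8),cv2.MORPH_CLOSE,np.ones((5,5)))
n,l=cv2.connectedComponents(m)
for s in((441,175),(363,188)):
    c,_=cv2.findContours((l==l[s[1],s[0]]).astype(np.uint8),0,2); c=max(c,key=cv2.contourArea)
    print(cv2.minAreaRect(back("top",c[:,0].astype(float),48)[:,:2].astype(np.float32)))
print(robot.get_state()['joint_pos'])
go([600,-253,330],1.7)
E
```

```text
((588.680908203125, -253.95346069335938), (179.78561401367188, 40.38945007324219), 2.0280165672302246)
((593.0070190429688, -113.53272247314453), (109.9374008178711, 39.92688751220703), 1.9749921560287476)
[ 1.1  0.3  1.6  0.   1.3 -0. ]
tcp [303.  602.8 403.5] xaxis [-0. -0. -1.] y-ang 63.31 | shift [  74.7 -631.1  649.7] turn -28.39 (alt 151.6 ) F [-0.4 -0.9  0.1] open 88.2 t 0.1
```

Request:
{"fn": "drive_tool", "kwargs": {
  "targets": [15,-28,29,-7,0,20,-56,58,-14,0,25,-84,87,-21,0,30,-112,116,-28,0,30,-140,144,-28.4,0],
  "grip_force": 20
}}

```text
clock: 0.52
tcp_pos: [368.7, 411.1, 372.7]
eef_rot: [-0.014, 0.708, 0.012, 0.706]
wrist_force: [1.1, -0.8, 0.7]
opening: 56.8
```

Run:
```python
from h import *
go([600,-253,300],1.9)
```

```text
tcp [368.7 411.1 372.7] xaxis [-0.002 -0.002 -1.   ] y-ang 92.06 | shift [  73.9 -671.8  207.5] turn 0.16 (alt -179.8 ) F [ 1.1 -0.8  0.7] open 56.8 t 0.52
```

Request:
{"fn": "drive_tool", "kwargs": {
  "targets": [4,-38,12,0,0,8,-76,24,0,0,12,-114,36,0,0,16,-152,48,0,0,20,-190,60,0,0]
}}

```text
clock: 0.93
tcp_pos: [434.5, 223.3, 354.3]
eef_rot: [-0.011, 0.707, 0.011, 0.707]
wrist_force: [1.0, 0.6, 0.7]
opening: 23.6
```

Request:
{"fn": "drive_tool", "kwargs": {
  "targets": [4,-38,12,0,0,8,-76,24,0,0,12,-114,36,0,0,16,-152,48,0,0,20,-190,60,0,0]
}}

```text
clock: 1.35
tcp_pos: [500.2, 35.1, 334.3]
eef_rot: [-0.011, 0.707, 0.011, 0.707]
wrist_force: [0.1, -0.4, -0.5]
opening: 0.3
```

Request:
{"fn": "drive_tool", "kwargs": {
  "targets": [4,-38,12,0,0,8,-76,24,0,0,12,-114,36,0,0,16,-152,48,0,0,20,-190,60,0,0]
}}

```text
clock: 1.77
tcp_pos: [565.9, -153.1, 314.1]
eef_rot: [-0.01, 0.707, 0.011, 0.707]
wrist_force: [1.0, 0.8, -0.4]
opening: 0.1
```

Request:
{"fn": "drive_tool", "kwargs": {
  "targets": [4,-34,9,0,0,8,-68,18,0,0,12,-90,25,0,0,14,-90,25,0,0,14,-90,25,0,0]
}}

```text
clock: 2.18
tcp_pos: [593.2, -241.3, 299.2]
eef_rot: [-0.009, 0.708, 0.01, 0.706]
wrist_force: [-0.4, 0.0, 0.1]
opening: 0.4
```

Run:
```python
from h import *
go([600,-253,250],1.9)
go([600,-253,214],1.9)
print(robot.get_state()['joint_pos'].round(2), robot.camera_info("wrist")['camera_from_world'].round(2))
cv2.imwrite("pics/w1.png",robot.get_image("wrist"))
print(proj("wrist",[(588.7,-254,48),(498.7,-257,48),(468,-187,47.5)]))
```

```text
tcp [ 593.2 -241.3  299.2] xaxis [-0.002  0.001 -1.   ] y-ang 91.58 | shift [ 49.2 -12.    6.6] turn -0.32 (alt 179.7 ) F [-0.4  0.   0.1] open 0.4 t 2.18
tcp [ 593.2 -241.3  299.2] xaxis [-0.002  0.001 -1.   ] y-ang 91.58 | shift [ 85.2 -12.    6.7] turn -0.32 (alt 179.7 ) F [-0.4  0.   0.1] open 0.4 t 2.18
[-0.43  0.28  1.78  0.    1.08 -2.02] [[-3.0000e-02  1.0000e+00  0.0000e+00  2.5725e+02]
 [ 9.6000e-01  3.0000e-02  2.7000e-01 -5.7201e+02]
 [ 2.7000e-01  1.0000e-02 -9.6000e-01  1.2944e+02]
 [ 0.0000e+00  0.0000e+00  0.0000e+00  1.0000e+00]]
[[304.14853748 241.07446161]
 [301.26741843 104.09608844]
 [416.43840567  53.99414141]]
```

View pics/w1.png

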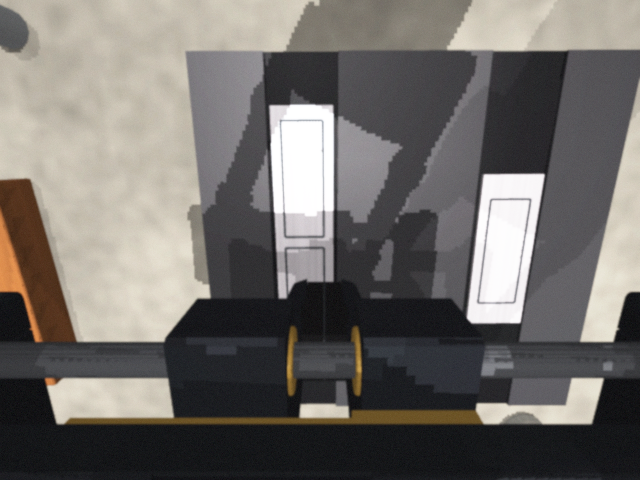

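The wrist view agrees with the top calibration: the carrier's front end is at row 104 (predicted 104) and the slab edge at row 52 (predicted 54). I'll descend and feel for contact next.

Request:
{"fn": "drive_tool", "kwargs": {
  "targets": [20,-6,3,-0.3,0,45,-12,7,-0.3,0,65,-12,7,-0.3,0,75,-12,7,-0.3,0,79,-12,7,-0.3,0]
}}

```text
clock: 2.65
tcp_pos: [599.7, -250.1, 219.4]
eef_rot: [-0.012, 0.708, 0.014, 0.706]
wrist_force: [-0.1, 1.1, 0.8]
opening: 0.6
```

Request:
{"fn": "drive_tool", "kwargs": {
  "targets": [1,0,0,0,0,2,0,0,0,0,3,0,0,0,0,3,0,0,0,0,3,0,0,0,0]
}}

```text
clock: 3.07
tcp_pos: [601.3, -252.2, 219.9]
eef_rot: [-0.013, 0.706, 0.012, 0.708]
wrist_force: [0.8, -0.1, -1.2]
opening: 0.2
```

Run:
```python
from h import *
go([600,-253.5,214],1.9)
```

```text
tcp [ 601.3 -252.2  219.9] xaxis [ 0.002 -0.001 -1.   ] y-ang 92.02 | shift [ 5.9 -1.3 -1.4] turn 0.12 (alt -179.9 ) F [ 0.8 -0.1 -1.2] open 0.2 t 3.07
```

Request:
{"fn": "drive_tool", "kwargs": {
  "targets": [1,-1,0,0,0,2,-1,0,0,0,3,-1,0,0,0,4,-1,0,0,0,4,-1,0,0,0]
}}

```text
clock: 3.48
tcp_pos: [600.9, -253.1, 214.5]
eef_rot: [-0.012, 0.707, 0.012, 0.707]
wrist_force: [0.1, 0.0, -0.0]
opening: 0.3
```

Request:
{"fn": "drive_tool", "kwargs": {
  "targets": [0.5,0,0,0,0,1,0,0,0,0,1.5,0,0,0,0,2,0,0,0,0,2,0,0,0,0]
}}

```text
clock: 3.9
tcp_pos: [601.5, -253.3, 214.4]
eef_rot: [-0.013, 0.706, 0.012, 0.708]
wrist_force: [-1.3, 0.8, 8.5]
opening: 0.3
```

Request:
{"fn": "drive_tool", "kwargs": {
  "targets": [0.3,0,-1,0,0,0.3,0,-4,0,0,0.3,0,-8,0,0,0.3,0,-12,0,0,0.3,0,-15,0,0]
}}

```text
clock: 4.32
tcp_pos: [587.2, -254.1, 214.4]
eef_rot: [-0.013, 0.705, 0.012, 0.709]
wrist_force: [1.4, 0.3, 5.4]
opening: 0.4
```

```bash
cat > car.py <<'E'
from h import *
im=robot.get_image("top"); g=im.min(2)
import sys
cv2.imwrite(f"pics/{sys.argv[1]}.png",im)
f=proj("top",[(468,-257,48)])[0]
# light pixels along the carrier axis -> front end
d=np.array([np.cos(np.radians(1.9)),np.sin(np.radians(1.9))])
ts=np.arange(-120,60,.5); P=[np.r_[np.array([588.7,-254])+d*t,48] for t in ts]
for off in(-14,-17,15):
    Q=np.array([p+np.r_[-d[1]*off,d[0]*off,0] for p in P]); q=proj("top",Q).astype(np.float32)
    v=cv2.remap(g,q[:,0],q[:,1],cv2.INTER_LINEAR).ravel().astype(int)
    k=np.where(v>150)[0]; print(off,"front end x",Q[k[0],0].round(1) if len(k) else None)
go([600,-253.5,214],1.9)
E
python3 car.py d1
```

```text
-14 front end x 507.7
-17 front end x 496.8
15 front end x 511.7
tcp [ 586.9 -254.1  214.5] xaxis [ 0.004 -0.002 -1.   ] y-ang 92.01 | shift [ 0.5  0.2 13.2] turn 0.11 (alt -179.9 ) F [ 0.7 -0.5  6.5] open 0.5 t 4.37
```

Run:
```python
import cv2
im=cv2.imread("pics/d1.png"); cv2.imwrite("pics/d1c.png",cv2.resize(im[150:310,340:500],None,fx=3.7,fy=3.7))
```

```text
(no output)
```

View pics/d1c.png

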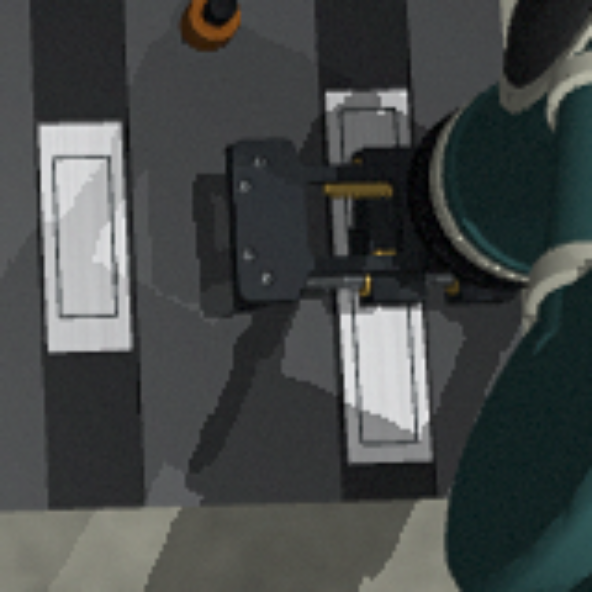

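The carrier moved with the fingers: its front end is now at about (445,274.6) and its rear at about row 174, a shift of about 13 mm. I'll keep pulling.

Request:
{"fn": "drive_tool", "kwargs": {
  "targets": [0.4,0,-4,0,0,0.4,0,-10,0,0,0.4,0,-17,0,0,0.4,0,-24,0,0,0.4,0,-30,0,0]
}}

```text
clock: 4.78
tcp_pos: [557.5, -255.3, 214.4]
eef_rot: [-0.013, 0.705, 0.012, 0.709]
wrist_force: [3.2, -0.3, 7.5]
opening: 0.5
```

Request:
{"fn": "drive_tool", "kwargs": {
  "targets": [0.2,0,-6,0,0,0.2,0,-13,0,0,0.2,0,-20,0,0,0.2,0,-27,0,0,0.2,0,-31,0,0]
}}

```text
clock: 5.2
tcp_pos: [526.4, -256.5, 214.4]
eef_rot: [-0.013, 0.705, 0.011, 0.709]
wrist_force: [2.0, -0.6, 7.5]
opening: 0.6
```

Request:
{"fn": "drive_tool", "kwargs": {
  "targets": [0,0,0,0,0,-1,0,0,0,0,-4,0,0,0,0,-20,0,0,0,0,-40,0,0,0,0]
}}

```text
clock: 5.62
tcp_pos: [523.7, -254.9, 249.8]
eef_rot: [-0.011, 0.709, 0.013, 0.705]
wrist_force: [0.7, -0.6, -0.2]
opening: 0.4
```

Run:
```python
from h import *
im=robot.get_image("top"); cv2.imwrite("pics/d2.png",im); go([480,-258,270],1.9)
a=cv2.resize(im[190:330,380:500],None,fx=4,fy=4)
cv2.imwrite("pics/d2w.png",robot.get_image("wrist"))
w=cv2.resize(cv2.imread("pics/d2w.png"),None,fx=.5,fy=.5)
o=np.zeros((560,800,3),np.uint8); o[:,:480]=a; o[:240,480:]=w; cv2.imwrite("pics/d2c.png",o)
```

```text
tcp [ 525.8 -256.1  255.2] xaxis [ 0.002 -0.001 -1.   ] y-ang 92.02 | shift [-14.9  -0.3 -45.8] turn 0.12 (alt -179.9 ) F [1.4 0.1 2.3] open 0.4 t 5.67
```

View pics/d2c.png

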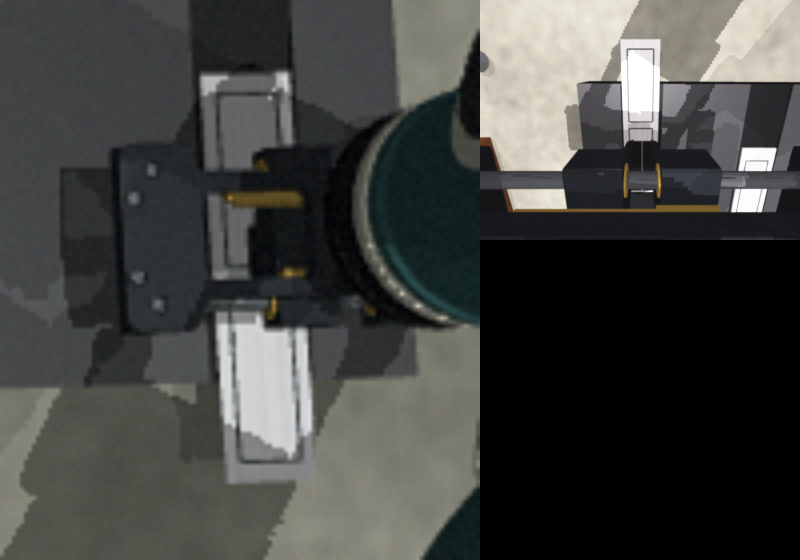

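Carrier now overhangs. Its corners in the crop are front (228,484) and (315,479), rear (200,73) and (289,71).

Run:
```python
from h import *
c=np.array([(228,484),(315,480),(289,71),(200,73)])/4+[379.6,189.6]
W=back("top",c,48)[:,:2]; print(W.round(1)); print(cv2.minAreaRect(W.astype(np.float32)))
f=W[:2].mean(0);r=W[2:].mean(0);print(f,r,np.degrees(np.arctan2(*(r-f)[::-1])))
print("edge",back("top",[(426/1,286)],47.5), "wrist front",back("wrist",[(281,80),(362,80)],48).round(1),back("wrist",[(362,165),(282,168)],47.5).round(1))
```

```text
[[ 423.  -241.5]
 [ 424.7 -280. ]
 [ 605.4 -274.4]
 [ 604.1 -234.1]]
((514.3573608398438, -257.9591369628906), (181.19354248046875, 40.387298583984375), 2.3433353900909424)
[ 423.85510401 -260.74450431] [ 604.70377275 -254.26199374] 2.052885138218383
edge [[ 465.49711028 -224.07102685   47.5       ]] wrist front [[ 427.1 -281.9   48. ]
 [ 425.7 -241.6   48. ]] [[ 467.1 -238.8   47.5]
 [ 470.2 -281.5   47.5]]
```

Run:
```python
from h import *
go([446,-260,255],2)
```

```text
tcp [ 526.2 -256.3  254.5] xaxis [ 0.004 -0.002 -1.   ] y-ang 92.02 | shift [ -0.9  -0.9 -80.3] turn 0.02 (alt -180.0 ) F [ 0.9 -0.2  0.5] open 0.1 t 5.72
```

Request:
{"fn": "drive_tool", "kwargs": {
  "targets": [0,0,-20,0,1,0,0,-45,0,1,0,0,-65,0,1,0,-1,-77,0,1,0,-1,-77,0,1]
}}

```text
clock: 6.13
tcp_pos: [445.7, -259.0, 250.3]
eef_rot: [-0.011, 0.708, 0.013, 0.706]
wrist_force: [0.4, 0.5, 0.3]
opening: 31.4
```

Request:
{"fn": "drive_tool", "kwargs": {
  "targets": [0,0,0,0,1,0,0,0,0,1,0,0,0,0,1,0,0,0,0,1,0,0,0,0,1]
}}

```text
clock: 6.55
tcp_pos: [448.8, -259.5, 251.9]
eef_rot: [-0.013, 0.707, 0.013, 0.707]
wrist_force: [0.3, -0.2, 0.9]
opening: 65.1
```

Run:
```python
from h import *
go([446,-260,207],2)
w=robot.get_image("wrist"); cv2.imwrite("pics/w3.png",w)
```

```text
tcp [ 448.8 -259.5  251.9] xaxis [ 0. -0. -1.] y-ang 92.04 | shift [44.9 -0.4 -2.8] turn 0.04 (alt -180.0 ) F [ 0.3 -0.2  0.9] open 65.1 t 6.55
```

View pics/w3.png

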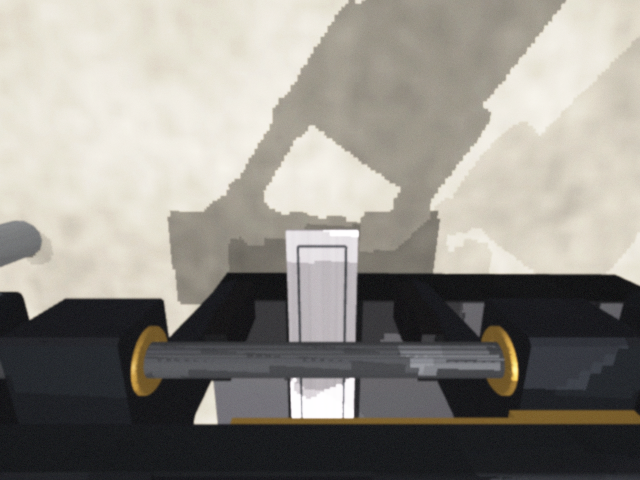

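The overhanging end (cols 287–357, front row 231) is centred between the fingers. Descending and gripping.

Request:
{"fn": "drive_tool", "kwargs": {
  "targets": [10,0,-2,0,0.9,22,0,-2,0,0.9,34,0,-2,0,0.9,42,0,-2,0,0.9,45,0,-2,0,0.9]
}}

```text
clock: 7.02
tcp_pos: [445.0, -258.8, 204.1]
eef_rot: [-0.012, 0.708, 0.013, 0.706]
wrist_force: [0.4, 0.5, -0.1]
opening: 79.0
```

Request:
{"fn": "drive_tool", "kwargs": {
  "targets": [0,0,0,0,0.7,0,0,0,0,0.6,0,0,0,0,0.5,0,0,0,0,0.5,0,0,0,0,0.5],
  "grip_force": 35
}}

```text
clock: 7.43
tcp_pos: [446.4, -259.7, 207.5]
eef_rot: [-0.013, 0.707, 0.012, 0.707]
wrist_force: [0.7, 0.4, 0.6]
opening: 48.2
```

Run:
```python
from h import *
go([446,-260,207],2)
```

```text
tcp [ 446.4 -259.7  207.5] xaxis [ 0.001 -0.001 -1.   ] y-ang 92.01 | shift [ 0.5 -0.3 -0.4] turn 0.01 (alt -180.0 ) F [0.7 0.4 0.6] open 48.2 t 7.43
```

Request:
{"fn": "drive_tool", "kwargs": {
  "targets": [0,0,0,0,0.45,0,0,0,0,0.3,0,0,0,0,0.3,0,0,0,0,0.3,0,0,0,0,0.3],
  "grip_force": 35
}}

```text
clock: 7.85
tcp_pos: [446.3, -259.6, 207.1]
eef_rot: [-0.013, 0.707, 0.012, 0.707]
wrist_force: [0.3, -0.3, 1.5]
opening: 38.6
```

Request:
{"fn": "drive_tool", "kwargs": {
  "targets": [-1,0,0,0,0.3,-3,0,0,0,0.3,-6,0,0,0,0.3,-10,0,0,0,0.3,-15,0,0,0,0.3]
}}

```text
clock: 8.27
tcp_pos: [445.8, -259.3, 221.8]
eef_rot: [-0.012, 0.707, 0.013, 0.707]
wrist_force: [-0.6, -1.0, -0.9]
opening: 38.7
```

Request:
{"fn": "drive_tool", "kwargs": {
  "targets": [-6,0,0,0,0.3,-14,0,0,0,0.3,-24,0,0,0,0.3,-36,0,0,0,0.3,-48,0,0,0,0.3]
}}

```text
clock: 8.68
tcp_pos: [446.1, -259.5, 271.3]
eef_rot: [-0.013, 0.707, 0.012, 0.707]
wrist_force: [-0.3, -0.3, -1.2]
opening: 38.2
```

Run:
```python
from h import *
a=robot.get_image("scene"); b=robot.get_image("wrist"); t=robot.get_image("top"); cv2.imwrite("pics/l_t.png",t);cv2.imwrite("pics/l_w.png",b);cv2.imwrite("pics/l_s.png",a)
o=np.zeros((600,800,3),np.uint8); o[:300,:400]=cv2.resize(b,(400,300)); o[:300,400:]=cv2.resize(t,(400,300))
o[300:,:]=cv2.resize(a[130:310,120:360],(800,600))[150:450]; cv2.imwrite("pics/l.png",o)
go([446,-260,330],2)
```

```text
tcp [ 446.8 -260.   271.9] xaxis [ 0.003 -0.002 -1.   ] y-ang 92.01 | shift [-58.1  -0.1  -0.6] turn 0.01 (alt -180.0 ) F [ 0.4  0.  -1. ] open 38.7 t 8.83
```

View pics/l.png

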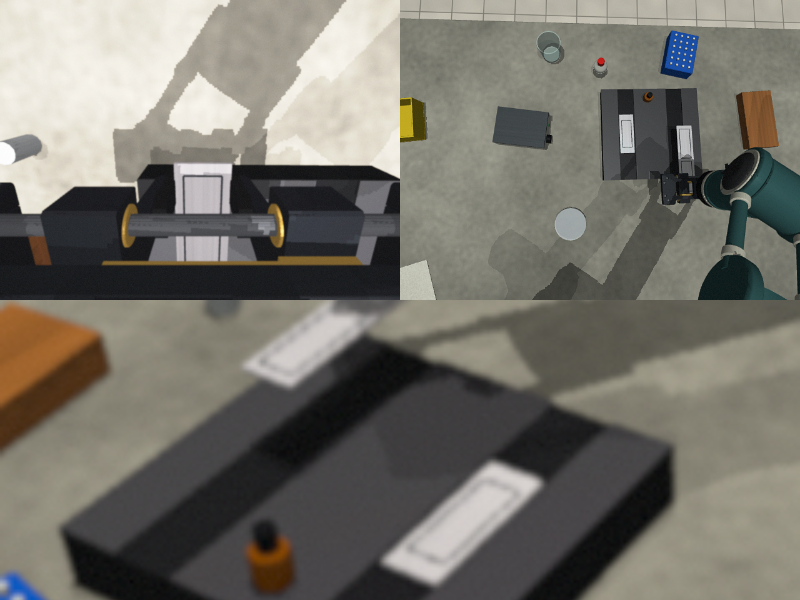

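The carrier is lifted and level-looking between the fingers (opening 38.7 mm), and the short carrier hasn't moved. Next I'll pin down the warmer's pose.

Run:
```python
from h import *
for n,fn,seed in(("top","pics/top1.png",(190,200)),("scene","pics/scene1.png",(385,300))):
    im=cv2.imread(fn); m=(np.abs(im.astype(int)-im[seed[1],seed[0]]).max(2)<16).astype(np.uint8)
    m=cv2.morphologyEx(cv2.morphologyEx(m,cv2.MORPH_CLOSE,np.ones((3,3))),cv2.MORPH_OPEN,np.ones((25,25)) if n=="top" else np.ones((9,9)))
    l=cv2.connectedComponents(m)[1]; c=cv2.findContours((l==l[seed[1],seed[0]]).astype(np.uint8),0,2)[0]; c=max(c,key=cv2.contourArea)
    W=back(n,cv2.convexHull(c)[:,0].astype(float),60)[:,:2].astype(np.float32); r=cv2.minAreaRect(W); print(n,r,cv2.boxPoints(r).round(1).tolist())
    q=cv2.approxPolyDP(cv2.convexHull(c),6,True)[:,0].astype(float); print(q.tolist(),back(n,q,60)[:,:2].round(1).tolist())
im=cv2.imread("pics/top1.png"); a=cv2.resize(im[160:250,140:250],None,fx=5,fy=5)
b=cv2.resize(cv2.imread("pics/scene1.png")[260:360,330:440],None,fx=2.2,fy=2.2)
o=np.zeros((450,800,3),np.uint8); o[:,:550]=a; o[:220,550:792]=b; cv2.imwrite("pics/wm.png",o)
```

```text
top ((604.3867797851562, 178.73922729492188), (145.73812866210938, 103.62738037109375), 83.85157775878906) [[545.0999755859375, 111.80000305175781], [648.0999755859375, 100.69999694824219], [663.7000122070312, 245.60000610351562], [560.7000122070312, 256.70001220703125]]
[[156.0, 173.0], [236.0, 180.0], [232.0, 236.0], [152.0, 227.0]] [[658.1, 245.6], [647.6, 108.5], [549.9, 113.2], [564.3, 248.4]]
scene ((611.79541015625, 183.26544189453125), (142.24681091308594, 104.17002868652344), 83.73017883300781) [[552.2999877929688, 118.30000305175781], [655.7999877929688, 106.9000015258789], [671.2999877929688, 248.3000030517578], [567.7999877929688, 259.70001220703125]]
[[341.0, 292.0], [374.0, 269.0], [430.0, 298.0], [430.0, 306.0], [407.0, 332.0], [394.0, 332.0], [342.0, 302.0]] [[637.8, 109.4], [554.2, 129.7], [567.1, 248.6], [584.6, 256.5], [657.8, 249.0], [669.2, 231.1], [657.5, 123.7]]
```

View pics/wm.png

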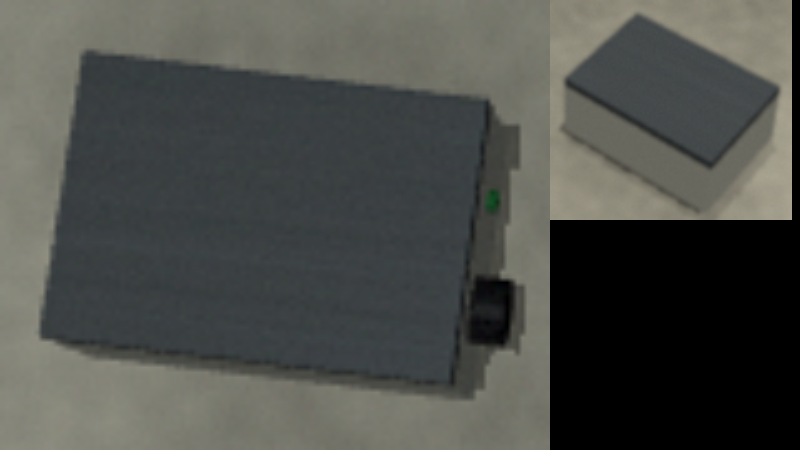

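Warmer top corners in the crop are (83,51), (490,100), (454,384) and (40,338). The LED and knob on its right side are excluded.

Run:
```python
from h import *
a=np.array([(83,51),(490,100),(454,384),(40,338)])/5+[139.6,159.6]
b=np.array([(163,166),(15,80),(87,13),(228,90)])/2.2+[329.8,259.8]
for n,c in(("top",a),("scene",b)):
    W=back(n,c,60)[:,:2]; print(n,W.round(1).tolist(),W.mean(0).round(1),[np.degrees(np.arctan2(*(d[::-1]))).round(1) for d in(W[0]-W[3],W[1]-W[2])],[np.degrees(np.arctan2(-d[0],d[1])).round(1) for d in(W[0]-W[1],W[3]-W[2])], np.linalg.norm(W-np.roll(W,1,0),axis=1).round(1))
```

```text
top [[663.8, 245.5], [648.3, 105.8], [549.2, 115.9], [563.9, 255.8]] [606.3 180.7] [np.float64(-5.9), np.float64(-5.8)] [np.float64(-6.3), np.float64(-6.0)] [100.4 140.6  99.7 140.7]
scene [[666.6, 247.8], [650.6, 108.3], [550.9, 118.0], [569.9, 256.3]] [609.5 182.6] [np.float64(-5.0), np.float64(-5.5)] [np.float64(-6.5), np.float64(-7.8)] [ 97.1 140.4 100.2 139.6]
```

Run:
```python
from h import *
go([538.4,188.2,300],-6)
```

```text
tcp [ 446.8 -260.   271.9] xaxis [ 0.003 -0.002 -1.   ] y-ang 92.01 | shift [-28.8 444.6 107.4] turn 8.01 (alt -172.0 ) F [ 0.4  0.  -1. ] open 38.7 t 8.83
```

Request:
{"fn": "drive_tool", "kwargs": {
  "targets": [-5,5,1,0.3,0.3,-11,18,4,1,0.3,-17,38,8,2,0.3,-23,64,13,3,0.3,-28,92,19,4,0.3]
}}

```text
clock: 9.25
tcp_pos: [461.5, -166.0, 297.7]
eef_rot: [0.013, 0.707, -0.013, 0.707]
wrist_force: [1.0, -0.7, -1.0]
opening: 38.7
```

Request:
{"fn": "drive_tool", "kwargs": {
  "targets": [0,30,8,1,0.3,0,60,16,2,0.3,0,90,24,3,0.3,0,120,32,4,0.3,0,150,40,4,0.3]
}}

```text
clock: 9.67
tcp_pos: [506.7, -16.5, 297.4]
eef_rot: [0.037, 0.707, -0.037, 0.706]
wrist_force: [0.0, -0.3, 0.5]
opening: 38.7
```

Run:
```python
from h import *
go([538.4,188.2,300],-6)
```

```text
tcp [506.7 -16.5 297.4] xaxis [-0.001  0.    -1.   ] y-ang 83.95 | shift [ -2.6 206.9  10. ] turn -0.05 (alt 180.0 ) F [ 0.  -0.3  0.5] open 38.7 t 9.67
```

Request:
{"fn": "drive_tool", "kwargs": {
  "targets": [0,28,1,0,0.3,0,56,2,0,0.3,0,84,4,0,0.3,0,112,5,0,0.3,0,138,6,0,0.3]
}}

```text
clock: 10.08
tcp_pos: [526.9, 120.1, 297.2]
eef_rot: [0.037, 0.707, -0.037, 0.706]
wrist_force: [-0.6, -0.7, -1.1]
opening: 38.7
```

Request:
{"fn": "drive_tool", "kwargs": {
  "targets": [0,24,2,0,0.3,0,43,3,0,0.3,0,57,4,0,0.3,0,66,4,0,0.3,0,69,4,0,0.3]
}}

```text
clock: 10.5
tcp_pos: [538.4, 187.6, 297.4]
eef_rot: [0.036, 0.706, -0.037, 0.706]
wrist_force: [0.5, 0.3, -0.4]
opening: 38.6
```

Request:
{"fn": "drive_tool", "kwargs": {
  "targets": [10,0,0,0,0.3,22,0,0,0,0.3,35,0,0,0,0.3,46,0,0,0,0.3,50,0,0,0,0.3]
}}

```text
clock: 10.92
tcp_pos: [537.1, 185.3, 244.4]
eef_rot: [0.037, 0.708, -0.038, 0.704]
wrist_force: [-1.4, -0.3, -1.5]
opening: 38.6
```

Run:
```python
from h import *
go([538.4,188.2,222.5],-6)
a=robot.get_image("scene"); t=robot.get_image("top")
go([538.4,188.2,222.5],-6)
cv2.imwrite("pics/p_s.png",a);cv2.imwrite("pics/p_t.png",t)
o=np.zeros((500,800,3),np.uint8); o[:,:400]=cv2.resize(a[220:370,320:440],(400,500)); o[:,400:]=cv2.resize(t[140:265,140:240],(400,500)); cv2.imwrite("pics/p.png",o)
```

```text
tcp [537.1 185.3 244.4] xaxis [-0.005 -0.002 -1.   ] y-ang 83.95 | shift [21.8  3.1  1.1] turn -0.05 (alt 180.0 ) F [-1.4 -0.3 -1.5] open 38.6 t 10.92
tcp [537.7 185.7 245.6] xaxis [-0.004 -0.001 -1.   ] y-ang 83.97 | shift [23.1  2.6  0.5] turn -0.03 (alt 180.0 ) F [ 0.8  0.2 -0.4] open 38.9 t 11.02
```

View pics/p.png

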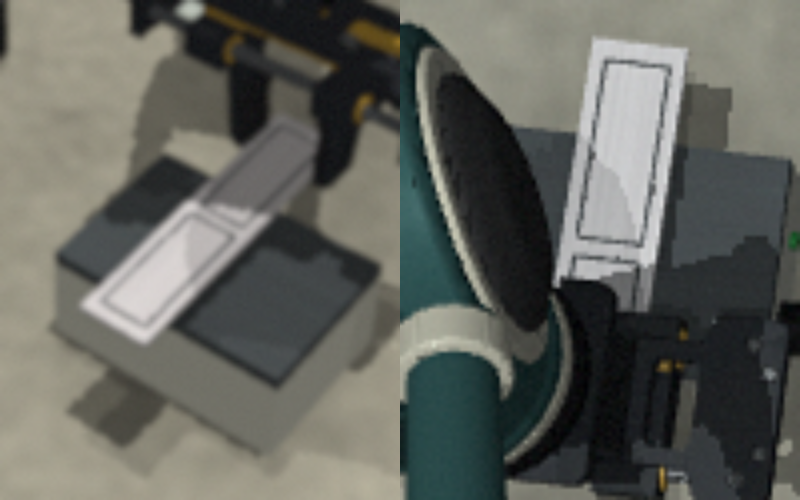

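The carrier hangs over the warmer. Its rear corners in the top picture are at about (188.3,149.3) and (211.8,151.8). In the scene crop they are (80,305) and (145,342).

Run:
```python
from h import *
t=np.array([(188.2,149.2),(211.7,151.7)]); s=np.array([(80,305),(145,342)])*[.3,.3]+[319.8,219.8]
from scipy.optimize import least_squares
for i in range(2):
    # which scene corner pairs: top-left (larger y) ; try both pairings
    for j in range(2):
        r=least_squares(lambda P:np.r_[proj("top",[P])[0]-t[i],proj("scene",[P])[0]-s[j]],[690,175,80]); print(i,j,r.x.round(1),r.cost.round(2))
for z in(80,84,88): print(z,back("top",t,z).mean(0).round(1))
```

```text
0 0 [697.7 169.5 100.1] 90.08
0 1 [694.8 187.2  81.2] 0.0
1 0 [691.1 147.8  81.1] 0.0
1 1 [687.8 165.6  61.2] 93.07
80 [693.3 167.7  80. ]
84 [692.1 166.9  84. ]
88 [690.9 166.   88. ]
```

Request:
{"fn": "drive_tool", "kwargs": {
  "targets": [4,1,1,0,0.3,9,2,2,0,0.3,13,3.4,2,0,0.3,16,3.4,2,0,0.3,16,3.4,2,0,0.3]
}}

```text
clock: 11.43
tcp_pos: [540.7, 189.7, 231.1]
eef_rot: [0.037, 0.706, -0.037, 0.706]
wrist_force: [-0.8, -0.7, 0.2]
opening: 39.1
```

Request:
{"fn": "drive_tool", "kwargs": {
  "targets": [1,0,0,0,0.3,2,0,0,0,0.3,3,0,0,0,0.3,4,0,0,0,0.3,4,0,0,0,0.3]
}}

```text
clock: 11.85
tcp_pos: [540.8, 189.6, 227.7]
eef_rot: [0.037, 0.706, -0.037, 0.706]
wrist_force: [0.2, -0.4, -0.7]
opening: 38.9
```

Run:
```python
from h import *
go([540,188.5,222.5],-6)
```

```text
tcp [540.8 189.6 227.7] xaxis [-0. -0. -1.] y-ang 84.01 | shift [ 5.2 -1.2 -0.7] turn 0.01 (alt -180.0 ) F [ 0.2 -0.4 -0.7] open 38.9 t 11.85
```

Request:
{"fn": "drive_tool", "kwargs": {
  "targets": [0.7,-0.5,0,0,0.3,1.4,-0.5,0,0,0.3,2.1,-0.5,0,0,0.3,3,-0.5,0,0,0.3,3,-0.5,0,0,0.3]
}}

```text
clock: 12.27
tcp_pos: [540.8, 189.1, 224.6]
eef_rot: [0.037, 0.706, -0.037, 0.706]
wrist_force: [-0.4, -0.8, -0.7]
opening: 38.3
```

Request:
{"fn": "drive_tool", "kwargs": {
  "targets": [0.4,0,0,0,0.3,0.8,0,0,0,0.3,1.2,0,0,0,0.3,1.5,0,0,0,0.3,1.5,0,0,0,0.3]
}}

```text
clock: 12.68
tcp_pos: [540.9, 189.2, 223.3]
eef_rot: [0.037, 0.706, -0.037, 0.706]
wrist_force: [-0.8, -0.7, -1.5]
opening: 38.4
```

Request:
{"fn": "drive_tool", "kwargs": {
  "targets": [0.3,0,0,0,0.3,0.6,0,0,0,0.3,1,0,0,0,0.3,1,0,0,0,0.3,1,0,0,0,0.3]
}}

```text
clock: 13.1
tcp_pos: [540.9, 189.2, 222.3]
eef_rot: [0.037, 0.706, -0.037, 0.706]
wrist_force: [0.7, 0.8, 0.7]
opening: 38.9
```

Run:
```python
from h import *
a=robot.get_image("scene"); cv2.imwrite("pics/q_s.png",a); t=robot.get_image("top"); cv2.imwrite("pics/q_t.png",t)
o=np.zeros((500,800,3),np.uint8); o[:,:400]=cv2.resize(a[240:365,330:430],(400,500)); o[:,400:]=cv2.resize(t[140:265,140:240],(400,500)); cv2.imwrite("pics/q.png",o)
go([540,188.5,222.5],-6)
```

```text
tcp [540.9 189.2 222.4] xaxis [ 0.  0. -1.] y-ang 84.01 | shift [-0.1 -0.8 -0.8] turn 0.01 (alt -180.0 ) F [ 0.1  0.7 -0. ] open 38.8 t 13.2
```

View pics/q.png

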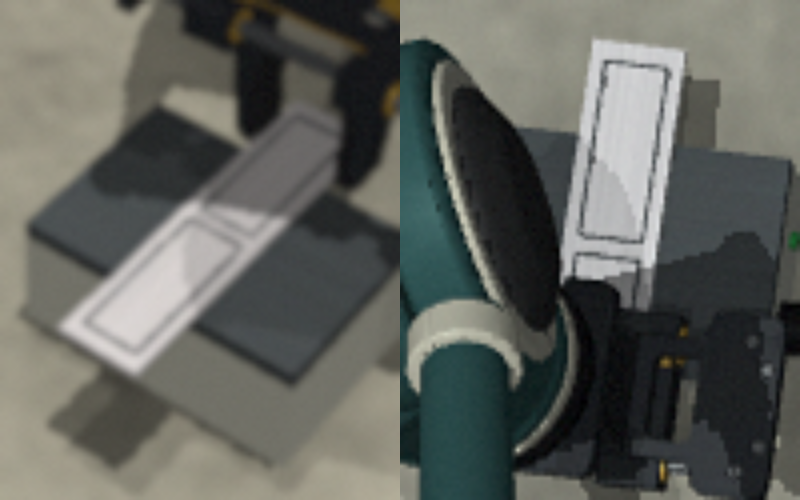

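Wrist force has gone from about -0.7 N to about 0, so the carrier is just touching. It sits about 2 mm too far back. I'll make a small correction, lower slightly and release.

Request:
{"fn": "drive_tool", "kwargs": {
  "targets": [0,0,-1,0,0.3,0,0,-2,0,0.3,0.4,0,-2,0,0.3,0.7,0,-2,0,0.3,0.7,0,-2,0,0.3]
}}

```text
clock: 13.62
tcp_pos: [538.8, 189.4, 222.0]
eef_rot: [0.037, 0.706, -0.037, 0.706]
wrist_force: [-1.6, -1.1, 4.4]
opening: 38.3
```

Request:
{"fn": "drive_tool", "kwargs": {
  "targets": [0,0,0,0,0.46,0,0,0,0,0.48,0,0,0,0,0.52,0,0,0,0,0.6,0,0,0,0,0.7]
}}

```text
clock: 14.03
tcp_pos: [538.8, 189.3, 221.4]
eef_rot: [0.037, 0.706, -0.037, 0.706]
wrist_force: [0.4, -0.6, 0.7]
opening: 56.7
```

Request:
{"fn": "drive_tool", "kwargs": {
  "targets": [0,0,0,0,0.8,0,0,0,0,0.8,-3,0,0,0,0.8,-10,0,0,0,0.8,-22,0,0,0,0.8]
}}

```text
clock: 14.45
tcp_pos: [538.3, 189.2, 243.1]
eef_rot: [0.037, 0.707, -0.037, 0.705]
wrist_force: [-0.0, 0.3, -0.3]
opening: 70.2
```

Request:
{"fn": "drive_tool", "kwargs": {
  "targets": [-25,0,0,0,0.8,-55,0,0,0,0.8,-85,0,0,0,0.8,-115,0,-20,0,0.8,-130,0,-40,0,0.8]
}}

```text
clock: 14.87
tcp_pos: [500.3, 193.8, 379.6]
eef_rot: [0.038, 0.704, -0.036, 0.709]
wrist_force: [-0.3, 0.1, 1.0]
opening: 70.6
```

Request:
{"fn": "drive_tool", "kwargs": {
  "targets": [0,35,0,0,0.8,0,75,0,0,0.8,0,115,0,0,0.8,0,155,0,0,0.8,0,190,0,0,0.8]
}}

```text
clock: 15.28
tcp_pos: [518.8, 384.7, 375.7]
eef_rot: [0.037, 0.705, -0.036, 0.707]
wrist_force: [1.3, -1.2, 0.3]
opening: 70.7
```

Run:
```python
from h import *
t=robot.get_image("top"); cv2.imwrite("pics/f_t.png",t); a=robot.get_image("scene"); cv2.imwrite("pics/f_s.png",a)
o=np.zeros((540,800,3),np.uint8); o[:480,:400]=cv2.resize(t[140:260,140:240],(400,480)); o[:300,400:]=cv2.resize(a[240:360,320:440],(400,300)); o[300:,400:720]=cv2.resize(t,(320,240)); cv2.imwrite("pics/f.png",o)
go([540,188.5,222.5],-6)
```

```text
tcp [518.8 387.  375.2] xaxis [ 0.002  0.003 -1.   ] y-ang 84.24 | shift [ 152.  -195.9   40.8] turn 0.24 (alt -179.8 ) F [-0.3 -0.4  0.3] open 70.2 t 15.38
```

View pics/f.png

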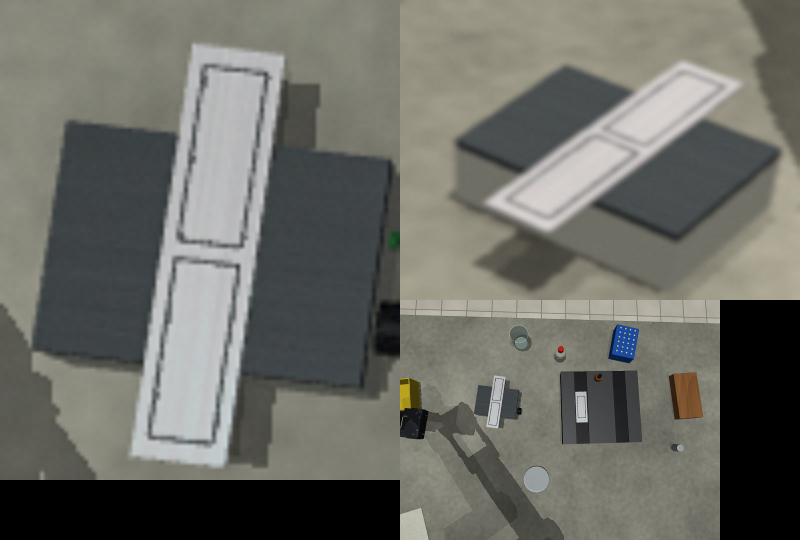

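The carrier lies flat and centred. In the crop it overhangs about 92 px at the rear and 90 px at the front, with side margins of 115 and 110 px. The arm is clear.

```bash
python3 -c "
from rig import robot
print(robot.job_done())"
```

```text
the job is handed in; nothing more can be done
None
```

I dragged the longer carrier out over the slab's front edge with closed fingertips (about 5–9 N) until roughly 43 mm stuck out. I then gripped it by that overhang, lifted it, laid it front to back across the warming block, released it and backed the arm away. The job was handed in at about 15.4 s on the robot's clock, against the 58 s limit.

**Placement:** in the last pictures the carrier lies flat on the block, lined up with it and near the middle. It sticks out about equally at the rear (about 92 px) and front (about 90 px), roughly 40 mm each. The side margins are 115 and 110 px.

**Everything else:** the short carrier and the bottle look unmoved, and the robot touches nothing. The highest wrist force read at the end of a move was about 8.6 N.

**Disagreements:**
- The top and scene cameras differed by about 3 mm on the warmer's position; I used a value between them, closer to the top camera's.
- While held, the carrier's rear end seemed to droop about 4–5 mm. That was gone once it was laid down.

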